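# Set the slicing guide's stop plate to the mark with its play taken up

### The arm

A 6-joint arm with a two-finger parallel gripper is mounted at the origin on the work surface. World frame = base frame: x ahead of the robot, y to its left, z up, the work surface at z = 0. Lengths are in m, angles in rad, forces in N, time in s.
With the tool pointing down it reaches from about 0.225 to 0.875 m from the base axis. Payload 3.4 kg.
Tool frame: the origin (TCP) lies on the centre line of the jaws, within the pads' length; the fingertips stand 11 mm ahead of it and the grasp point (between the pads) lies 8 mm behind it; z points along the fingers, y is the line along which they close (so a half turn about z gives the same grasp; the last joint's range is limited). The gripper opens to 85 mm and grips with 20 to 120 N. Pads are 22 mm wide; open, the fingers measure 114 mm over their backs; the gripper's body (76 mm by 85 mm) begins 54 mm behind the grasp point. The pads swing forward as they close: fully open they stand 13 mm farther back than shut.
Start: joints at [-1.299, 0.276, 1.505, -0, 1.361, -0.121], TCP at [0.22, -0.531, 0.242] pointing down, gripper open.
Joint ranges: [-2.89, 2.89], [-0.75, 2.08], [0.22, 2.7], [-1.18, 4.32], [0.11, 2.71], [-2.7, 2.7]. Speed limits (rad/s): [2.57, 2.57, 3.14, 3.14, 3.14, 3.14].

### API

Orientations are given as a unit quaternion [w, x, y, z].
In Python, from rig import manip, eyes, job gives the robot as it stands.
- The arm moves only by the tool drive_tool, never from a script. Its argument "rows" is a list of rows, each a list of 3 entries, a list of its own where there are three numbers: the turn, a rotation vector about the world's x, y, z in rad, then the shift along the world's x, y, z in cm, then the finger opening in cm, from 0 to 8.54. A call has 1 to 8 rows; each row shifts and turns the commanded pose from where the row before left it; what a row does not reach is not made up. A row lasts 1/8 s, in which the tool goes at most 62.5 mm and 10.7 degrees, less where a joint would pass 70% of its speed; a pose out of reach is approached as far as the arm can. A call is refused whole if a number of a shift passes 6.25 or a number of a turn 0.188, either way. A call with a gripper value outside its range is refused whole. The fingers move at their own pace and stop on an object; "force" is the grip in N (left out, the last holds). Time passes only in rows, so rows that do not move let the fingers close. It gives the time, the measured TCP pose, the force, the opening and the grip force at its end, in the units of the state.
- manip.get_state(): the state, without advancing time (a new reading comes with each control period).
- eyes.get_image(name): name is "scene" or "side" or "wrist"; returns the picture (384x512x3 uint8, red, green, blue); there is no depth.
- eyes.get_calibration(name): a dict with "camera_matrix" (3x3 intrinsics, pixels), "view" (4x4, takes a point from world to camera coordinates). Camera axes: x right, y up, looking along -z (the intrinsics and any distortion apply to the point x, -y, -z); pixel columns grow to the right and rows downward; lengths in m; the calibration is good to about 2 mm. The wrist camera is an equidistant fisheye: a pixel r from the principal point sees the ray r / f radians off the axis. A picture is of the moment at which its call begins: read the wrist's pose just before it. get_calibration takes no time and is no camera call; for the wrist camera it gives the pose at the moment of the call.
- job.sign_off(): hands the job in; it is judged then, once.
The state is a dict: "clock": time; "qpos": joint angles; "qd": joint speeds; "effort": joint torques, N m; "position": TCP position; "ee_rot": TCP orientation; "contact_force": force on the tool from outside, world axes, zero at the start; "moment": the same for the moment, N m; "width": finger opening in m; "gripper_force": force on a finger pad.
Only numpy, scipy, OpenCV 4.12 (cv2) and the standard library are available. Lean on these libraries where they do the work, as an engineer would, in place of code of your own. Each camera call takes 0.05 s, during which the arm holds its last target. There are 200 camera calls.

### The job

Set the slicing guide's stop plate to the marked slice thickness: crank the handwheel until the plate's pointer has gone a good centimetre past the mark on the clip, then wind back in that one direction only until the pointer stands at the mark, so that the screw's play is taken up against the load. Let go of the wheel, then slide the white push block along the bed squarely up against the plate and lean on it firmly but gently (a push of about 14 N, never over 25 N), so that the plate is seen to hold at the mark; leave the block against the plate, back away, and leave the other things as they are.

Things in the scene. Friction and masses are not known exactly. Their poses are not given: they have to be found in the camera images.
- guide: The slicing guide: fixed steel bed 160 x 420 x 20 mm. Origin at its underside; x across the bed, away from the robot; y along it towards the white gearbox (top z = 82 mm) under the handwheel. Bed surface z = 20 mm, y = -200 to +118 mm. Two knife-guide posts at y = -45, x = +-64 mm (10 x 22 mm, tops z = 75 mm). Far fence and near rail under 45 mm high, beyond |x| = 65 mm. Level.
- wheel_axis (a point): Point on the upright axis of the handwheel (aluminium disc 156 mm in diameter, its rim's top at 105 mm, its hub's top at 108 mm above the worktop), at the height of the middle of the crank grip.
- grip_mid (a point): Middle of the crank grip: an upright black revolving sleeve, 22 mm in diameter, 48 mm tall (111 to 159 mm above the worktop), standing on the wheel 58 mm from its axis. It spins freely on its pin, so it can be held without turning the hand while it goes round.
- wheel (a joint): Wheel angle, rad, 0 at the start, growing clockwise seen from above. Clockwise drives the stop plate in the guide's +y (to the wheel), 6 mm per rad; anticlockwise brings it back. On each reversal the plate stays put through 6 mm of screw play (1 rad of wheel); where in it the start lies is unknown. Turns stiffly (about 3 N at the grip), stays where left; stops at -3 and +9 rad.
- pointer (a point): Tip of the stop plate's pointer, a dark steel tongue over the near rail, 3 mm wide at its tip; moves with the plate. Its y in the guide's frame is compared with the mark's; it starts 8 to 27 mm short of the mark (on the -y side).
- mark (a point): The mark: black line across the top of the small brass clip (14 mm along y, 20 mm high) on the near rail, opposite the pointer's tip. The clip is set to another place each time and must stay there. Axes as the guide's.
- plate: The stop plate: upright aluminium plate, 8 mm thick, 110 mm wide, top 57 mm above the bed, sliding along the guide's y. Origin at the foot of its face that looks to -y (towards the block), on the bed's middle line; axes as the guide's. It drags on the bed with about 4 N: while the play is not taken up, a stronger push shoves it away through the play.
- block: The push block: loose white plastic block, 60 (x) x 70 (y) x 45 mm high, about 0.2 kg, lying on the bed on the -y side of the plate, roughly square to the guide. Origin at the centre of its underside; axes roughly as the guide's.
- block_face (a point): Centre of the block's +y face (35 mm from its middle), 25 mm above its underside; it goes flat against the plate.
- ramekin: Bystander: white bowl, 70 mm wide, 40 mm high, near the bed's near side.
- spoon: Bystander: steel spoon lying beyond the guide.
- shaker: Bystander: glass shaker, 48 mm wide, 100 mm high, beyond the wheel.
- jar: Bystander: amber jar, 70 mm wide, 110 mm high, beyond the guide on the right.
- pot: Bystander: steel pot on the right.
- spatula: Bystander: spatula lying on the right.
Not all that is in view belongs to the job. Leave any pink or red look-alike of the block alone.

How it is judged:
On the way, in this order (a step that is already met when the one before it is completed fails the run):
1. the plate's pointer is wound at least 6 mm past the mark (y of pointer in the frame of mark above 0.006 m), for 0.1 s.
2. the pointer is wound back to within 2.5 mm of the mark, the hand off the wheel and the block not touching the plate (y of pointer in the frame of mark between -0.0025 and 0.0025 m and contact force between the fingers and guide below 0.1 N and y of block_face in the frame of plate below -0.003 m), for 0.3 s.
3. the block is pushed against the plate with 8 N or more for 0.3 s and the plate holds within 2.5 mm of the mark (contact force between block and plate above 8 N and y of pointer in the frame of mark between -0.0025 and 0.0025 m), for 0.3 s.
At the end, for the whole second after the job is handed in: The pointer is within 2.5 mm of the mark, the block lies flat on the bed with its face against the plate (within 3 mm, square within 0.06 rad), at rest and released (y of pointer in the frame of mark between -0.0025 and 0.0025 m and y of block_face in the frame of plate between -0.003 and 0.003 m and angle between the y axis of block and the y axis of guide, either way round below 0.06 rad and z of block in the frame of guide between 0.017 and 0.023 m and angle between block's own z axis and vertical below 0.05 rad and linear speed of block below 0.01 m/s); the robot touches nothing.
It fails at once if the block is pressed on the plate with more than 25 N (contact force between block and plate above 25 N).
It fails at once if the mark's clip is shifted by more than 1.5 mm (distance of mark from where it was at the start of the episode above 0.0015 m).
It fails at once if a bystander is moved by more than 20 mm (distance of any of ramekin, spoon, shaker, jar, pot, spatula from where it was at the start of the episode above 0.02 m).
It also fails if it takes over 72 s, if anything falls off the work surface, if the arm or the gripper's body presses on something with over 40 N, if the wrist force passes 120 N, or if a joint passes its speed limit or range.

## Working session

There is one attempt and no reset: what is moved stays moved. The work goes in short steps, Python scripts to look and compute and a tool call to move; the robot and the scene stay as the last step left them, time stands still between calls to the robot, and variables do not carry over. Pictures are saved under pics/ and viewed, at most 10 in all, crops included, and the job is handed in when it is done.

Besides the shell and the picture viewer there is one more tool, called as name(argument=value, ...) on one line, values as JSON. drive_tool: Moves the arm, as the interface text tells. Its arguments: {"type":"object","properties":{"rows":{"type":"array"},"force":{"type":"number"}},"required":["rows"]}

```bash
mkdir -p pics; ls; cat > h.py <<'E'
import numpy as np, cv2
from rig import manip, eyes, job
def save(name, fn, crop=None, scale=1):
    im=eyes.get_image(name)[:,:,::-1]
    cv2.imwrite('pics/raw_'+fn,im)
    if crop: x0,y0,x1,y1=crop; im=im[y0:y1,x0:x1]
    if scale!=1: im=cv2.resize(im,None,fx=scale,fy=scale,interpolation=cv2.INTER_CUBIC)
    cv2.imwrite('pics/'+fn,im)
def ray(cal,u,v,fish=False):
    K=np.array(cal['camera_matrix']);V=np.array(cal['view'])
    a=(u-K[0,2])/K[0,0];b=(v-K[1,2])/K[1,1]
    if fish:
        t=np.hypot(a,b);s=np.sin(t)/t if t>1e-9 else 1
        d=np.array([a*s,-b*s,-np.cos(t)])
    else: d=np.array([a,-b,-1.])
    R=V[:3,:3];o=-R.T@V[:3,3]
    return o,R.T@d
def atz(cal,u,v,z,fish=False):
    o,d=ray(cal,u,v,fish); return o+d*(z-o[2])/d[2]
def proj(cal,p):
    K=np.array(cal['camera_matrix']);V=np.array(cal['view'])
    c=V[:3,:3]@np.asarray(p)+V[:3,3]
    return K[0,0]*c[0]/-c[2]+K[0,2], K[1,1]*-c[1]/-c[2]+K[1,2]
E
python3 - <<'E'
from h import *
for n in ('scene','side'):
    save(n,n+'0.png',scale=1.5); c=eyes.get_calibration(n); print(n,{k:np.round(v,3).tolist() for k,v in c.items()})
print(manip.get_state())
E
```

```text
pics
scene {'camera_matrix': [[442.613, 0.0, 251.009], [0.0, 442.613, 191.41], [0.0, 0.0, 1.0]], 'view': [[0.157, 0.988, 0.015, 0.067], [-0.515, 0.068, 0.854, 0.189], [0.843, -0.142, 0.519, -2.01], [0.0, 0.0, 0.0, 1.0]]}
side {'camera_matrix': [[387.129, 0.0, 254.747], [0.0, 387.129, 194.476], [0.0, 0.0, 1.0]], 'view': [[-0.991, -0.133, -0.024, 0.497], [0.056, -0.563, 0.825, -0.201], [-0.123, 0.816, 0.565, -0.872], [0.0, 0.0, 0.0, 1.0]]}
{'clock': 0.1, 'qpos': array([-1.29904482e+00,  2.76548823e-01,  1.50596932e+00, -2.05451315e-05,
        1.36065381e+00, -1.21020129e-01]), 'qd': array([-2.41752864e-04, -3.44712246e-03, -1.69648092e-03,  2.60048988e-05,
       -1.43722992e-03,  9.74066573e-04]), 'effort': array([ 1.65435926e-03, -4.17699373e+01, -2.46402651e+01, -1.35877021e-04,
        5.73945974e-03, -2.75141254e-06]), 'position': array([ 0.21994658, -0.53081969,  0.24153126]), 'ee_rot': array([-7.86650952e-04,  9.80777477e-01,  1.95127952e-01, -6.94724780e-05]), 'contact_force': array([0.06310203, 0.27455717, 0.58229899]), 'moment': array([-0.02908323,  0.02233542, -0.04900853]), 'gripper_force': 0.0, 'width': 0.08572040382957875}
```

View pics/scene0.png

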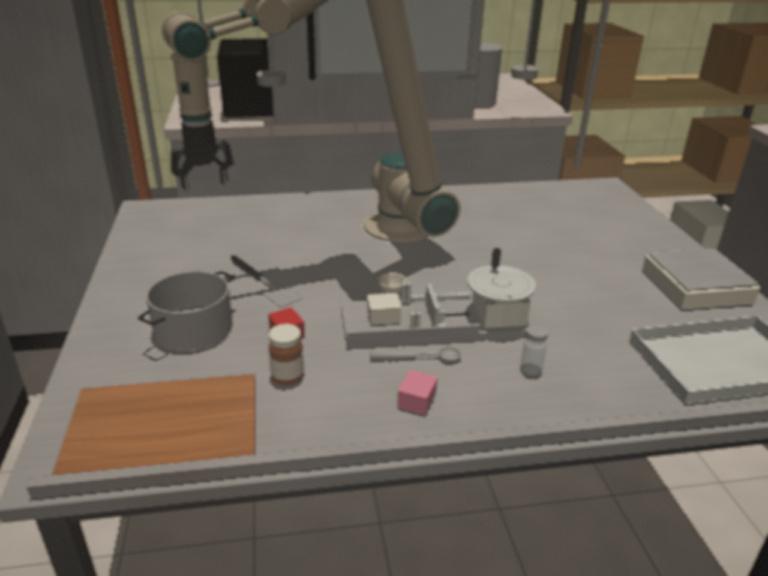

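View pics/side0.png

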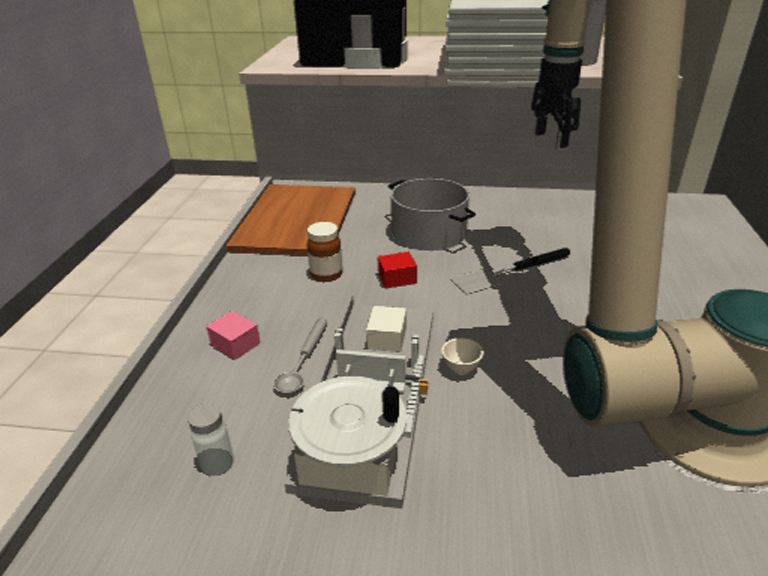

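The scene view shows the guide in the middle of the table. In the side view the wheel hub is at about (348,416), the grip at (391,400), the clip at (424,387) and the block at (386,328).

```bash
python3 - <<'E'
from h import *
im=cv2.imread('pics/raw_side0.png')
cv2.imwrite('pics/sc.png',cv2.resize(im[190:340,175:305],None,fx=4,fy=4,interpolation=cv2.INTER_CUBIC))
c=eyes.get_calibration('side')
f=lambda u,v,z:print(u,v,z,np.round(atz(c,u/1.5,v/1.5,z),4))
f(348,415,.108); f(391,388,.159); f(392,418,.111)
f(286,489,.0);f(404,501,.0)   # base end corners
f(368,341,.02+.0);f(370,308,.065);f(405,309,.065);f(403,343,.065)
f(424,383,.06)
E
```

```text
348 415 0.108 [0.5256 0.1409 0.108 ]
391 388 0.159 [0.4685 0.1374 0.159 ]
392 418 0.111 [0.4673 0.1425 0.111 ]
286 489 0.0 [0.6102 0.1848 0.    ]
404 501 0.0 [ 0.4477  0.1849 -0.    ]
368 341 0.02 [ 0.5426 -0.1187  0.02  ]
370 308 0.065 [ 0.5431 -0.1559  0.065 ]
405 309 0.065 [ 0.4811 -0.1592  0.065 ]
403 343 0.065 [ 0.4749 -0.0654  0.065 ]
424 383 0.06 [0.4343 0.0192 0.06  ]
```

View pics/sc.png

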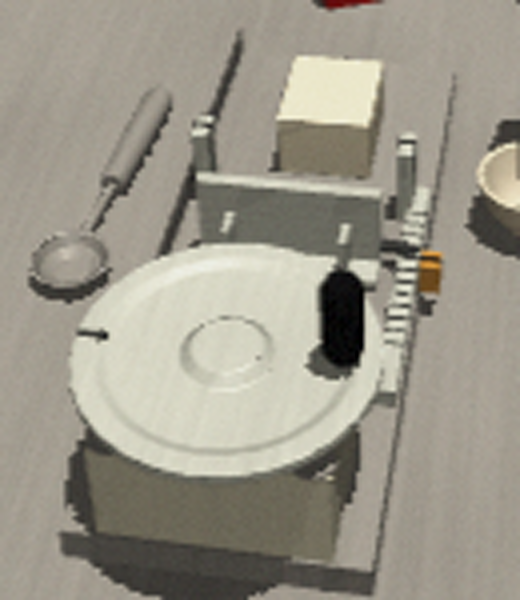

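The crop shows the block, posts, plate, brass clip at (430,270) and pointer near (400,243). The grip is on the robot's side of the wheel. I'll move the hand over the guide and look with the wrist camera.

drive_tool(rows=[[[0,0,0.15],[2.0,5.0,1.5],4],[[0,0,0.15],[3.0,5.0,1.5],4],[[0,0,0.15],[3.0,5.0,1.5],4],[[0,0,0.15],[3.0,5.0,1.0],4],[[0,0,0.15],[3.0,5.0,1.0],4],[[0,0,0.15],[3.0,5.0,1.0],4],[[0,0,0.15],[3.0,5.0,1.0],4],[[0,0,0.128],[3.0,5.0,0.5],4]])

```text
clock: 1.1
position: [0.4508, -0.1296, 0.3327]
ee_rot: [0.0, 0.706, 0.709, 0.0]
contact_force: [0.8, -0.0, 0.1]
width: 0.0398
gripper_force: 0.0
```

drive_tool(rows=[[[0,0,0],[2.0,4.0,0],4],[[0,0,0],[0,4,0],4],[[0,0,0],[0,0,0],4],[[0,0,0],[0,0,0],4]])

```text
clock: 1.6
position: [0.47, -0.0517, 0.3321]
ee_rot: [0.0, 0.707, 0.707, -0.0]
contact_force: [-0.5, 0.6, -0.4]
width: 0.0397
gripper_force: 0.0
```

```bash
python3 - <<'E'
from h import *
c=eyes.get_calibration('wrist'); print({k:np.round(v,3).tolist() for k,v in c.items()})
import pickle; pickle.dump(c,open('w1.pkl','wb'))
save('wrist','w1.png',scale=1.55)
s=manip.get_state();print(s['clock'],s['position'],s['ee_rot'],s['qpos'])
E
```

```text
{'camera_matrix': [[297.319, 0.0, 256.589], [0.0, 297.319, 187.641], [0.0, 0.0, 1.0]], 'view': [[1.0, 0.001, -0.001, -0.47], [-0.001, 0.96, -0.281, 0.113], [0.001, 0.281, 0.96, -0.449], [0.0, 0.0, 0.0, 1.0]]}
1.65 [ 0.46996118 -0.05205906  0.33214471] [ 1.59792497e-04  7.07350518e-01  7.06862849e-01 -3.62338242e-04] [-2.57034758e-01  7.90984986e-02  1.53575184e+00 -7.87694404e-04
  1.52683192e+00 -2.56310436e-01]
```

View pics/w1.png

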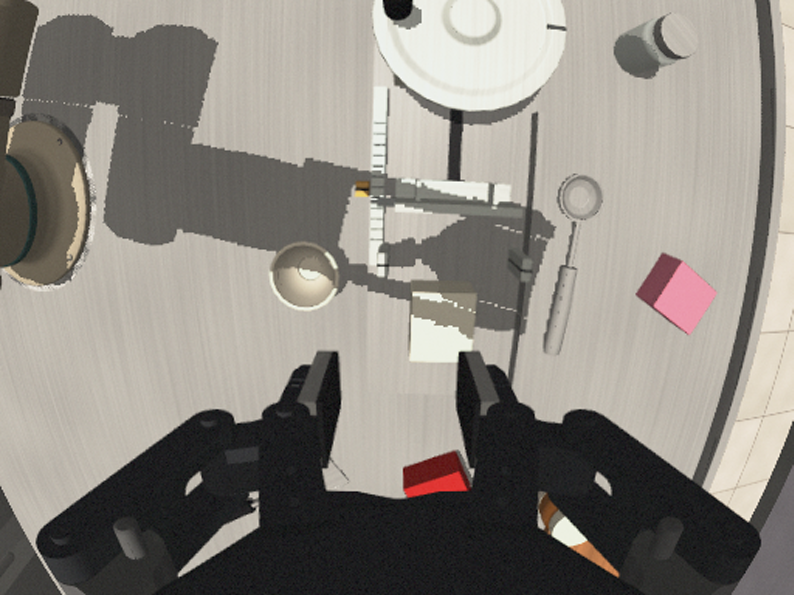

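The wrist view (still tool yaw along +x) shows the clip at (362,188), pointer near it, plate at y≈205, block (412–476, 282–362), and scale along the near rail. Enlarging the clip area.

```bash
python3 - <<'E'
from h import *
im=cv2.imread('pics/raw_w1.png')
cv2.imwrite('pics/w1c.png',cv2.resize(im[95:245,215:365],None,fx=4,fy=4,interpolation=cv2.INTER_CUBIC))
E
```

```text
(no output)
```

View pics/w1c.png

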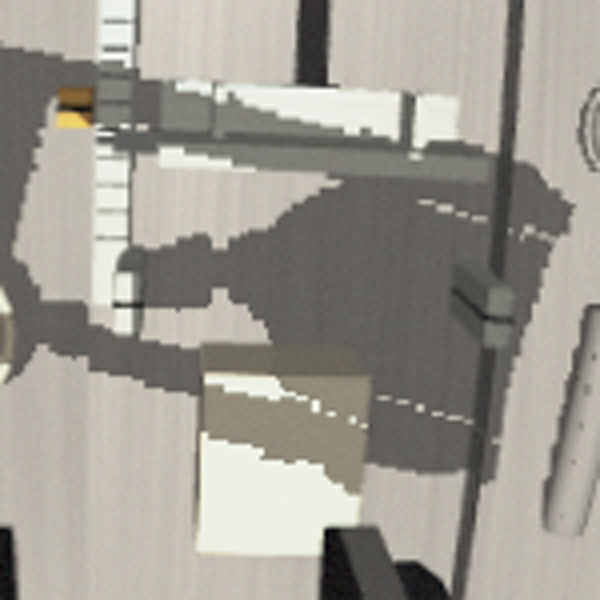

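The mark line is at crop (75,107) and the pointer tongue at about (125,143), so the pointer is roughly 13 mm short. The block's top runs from (203,375) to (358,555).

```bash
python3 - <<'E'
from h import *
import pickle
c=pickle.load(open('w1.pkl','rb')); s=eyes.get_calibration('side')
print('cam',ray(c,256,187,True)[0])
g=lambda n,u,v,z:print(n,np.round(atz(c,215+u/4,95+v/4,z,True),4))
for n,u,v in (('b+y-x',203,375),('b+y+x',370,377),('b-y+x',358,555),('b-y-x',197,552)): g(n,u,v,.065)
g('mark',75,107,.065);g('ptr',125,143,.05);g('rail a',95,60,.045);g('rail b',93,270,.045);g('plate -x',160,160,.077);g('plate +x',490,182,.077)
g('slot a',313,10,.02);g('slot b',313,85,.02)
g('fence a',516,10,.06);g('fence b',500,240,.06)
f=lambda u,v,z:np.round(atz(c,u/1.55,v/1.55,z,True),4)
print('hub',f(471,18,.108),'grip',f(398,8,.159))
S=lambda n,u,v,z:print('side',n,np.round(atz(s,175+u/4,190+v/4,z),4))
S('hub',228,348,.108);S('grip',343,280,.159);S('gripbase',340,358,.111);S('rim l',70,360,.105);S('rim r',385,350,.105)
S('end l',62,537,.02);S('end r',376,578,.02);S('mark',430,268,.065)
S('post l',203,125,.075);S('post r',407,142,.075)
E
```

```text
cam [0.47032589 0.01898891 0.46246265]
b+y-x [ 0.4828 -0.0992  0.065 ]
b+y+x [ 0.5418 -0.0999  0.065 ]
b-y+x [ 0.5413 -0.1689  0.065 ]
b-y-x [ 0.4814 -0.1671  0.065 ]
mark [ 0.4396 -0.0062  0.065 ]
ptr [ 0.4556 -0.0199  0.05  ]
rail a [0.4451 0.009  0.045 ]
rail b [ 0.4437 -0.066   0.045 ]
plate -x [ 0.4679 -0.0229  0.077 ]
plate +x [ 0.5779 -0.0285  0.077 ]
slot a [0.5239 0.0276 0.02  ]
slot b [ 5.243e-01 -4.000e-04  2.000e-02]
fence a [0.5897 0.0299 0.06  ]
fence b [ 0.5874 -0.051   0.06  ]
hub [0.5261 0.1331 0.108 ] grip [0.4701 0.1224 0.159 ]
side hub [0.5254 0.1417 0.108 ]
side grip [0.4679 0.1409 0.159 ]
side gripbase [0.4696 0.145  0.111 ]
side rim l [0.6019 0.1554 0.105 ]
side rim r [0.4491 0.1317 0.105 ]
side end l [0.6053 0.1951 0.02  ]
side end r [0.4467 0.2005 0.02  ]
side mark [0.4339 0.0299 0.065 ]
side post l [ 0.5822 -0.0709  0.075 ]
side post r [ 0.4553 -0.0674  0.075 ]
```

drive_tool(rows=[[[0,0,0],[0,5.5,-2],6],[[0,0,0],[0,5.5,-2],6],[[0,0,0],[0,0,0],6],[[0,0,0],[0,0,0],6]])

```text
clock: 2.15
position: [0.4705, 0.0575, 0.2925]
ee_rot: [0.001, 0.707, 0.707, -0.0]
contact_force: [0.8, 0.4, -0.1]
width: 0.0599
gripper_force: 0.0
```

```bash
python3 - <<'E'
from h import *
import pickle
c=eyes.get_calibration('wrist'); pickle.dump(c,open('w2.pkl','wb'))
save('wrist','w2.png',scale=1.55)
s=manip.get_state();print(s['clock'],s['position'])
E
```

```text
2.2 [0.47064729 0.05723737 0.29273498]
```

View pics/w2.png

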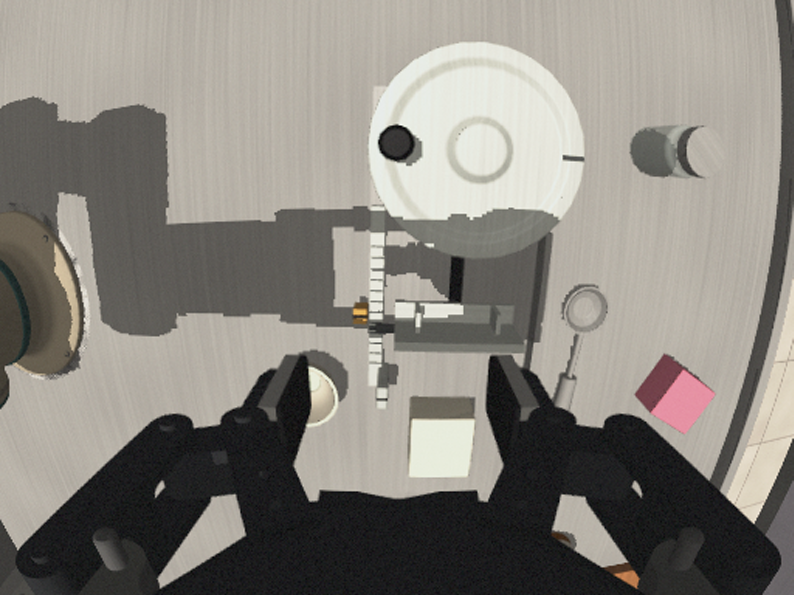

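This pose shows everything: grip top (397,141), hub (480,149), mark line (361,312), pointer (381,327).

```bash
python3 - <<'E'
from h import *
import pickle
c=pickle.load(open('w2.pkl','rb'))
f=lambda n,u,v,z:print(n,np.round(atz(c,u/1.55,v/1.55,z,True),4))
f('hub',480,149.5,.108);f('grip',397,141.5,.159);f('rim l',369,150,.105);f('rim r',584,155,.105);f('rim t',477,42,.105);f('rim b',477,258,.105)
for z in(.04,.065): f('mark',361,312,z)
f('ptr',381,327,.045)
f('rail a',370,215,.045);f('rail b',369,380,.045)
im=cv2.imread('pics/raw_w2.png'); g=im[185:225,222:275]
cv2.imwrite('pics/w2c.png',cv2.resize(g,None,fx=12,fy=12,interpolation=cv2.INTER_NEAREST))
E
```

```text
hub [0.5267 0.1358 0.108 ]
grip [0.4704 0.1383 0.159 ]
rim l [0.4512 0.1347 0.105 ]
rim r [0.6044 0.1364 0.105 ]
rim t [0.5251 0.2125 0.105 ]
rim b [0.5272 0.0592 0.105 ]
mark [ 0.4384 -0.0036  0.04  ]
mark [0.4405 0.005  0.065 ]
ptr [ 0.4561 -0.0158  0.045 ]
rail a [0.4479 0.0823 0.045 ]
rail b [ 0.4443 -0.0682  0.045 ]
```

View pics/w2c.png

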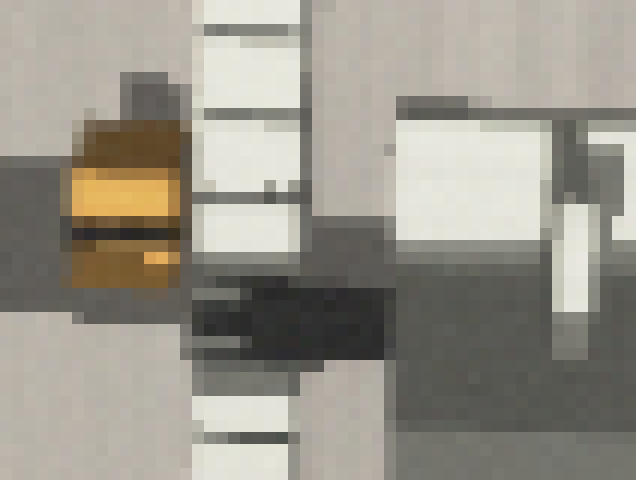

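drive_tool(rows=[[[0,0,0],[-0.05,4.05,-3],6],[[0,0,0],[-0.05,4.05,-3],6],[[0,0,0],[0,0,-3.0],6],[[0,0,0],[0,0,-3.8],6],[[0,0,0],[0,0,-3.0],6],[[0,0,0],[0,0,0],6]])

```text
clock: 2.95
position: [0.4683, 0.138, 0.133]
ee_rot: [-0.001, 0.708, 0.706, -0.002]
contact_force: [0.3, -0.0, 0.1]
width: 0.0594
gripper_force: 0.0
```

drive_tool(rows=[[[0,0,0],[0,0,0],0],[[0,0,0],[0,0,0],0],[[0,0,0],[0,0,0],0],[[0,0,0],[0,0,0],0]], force=40)

```text
clock: 3.45
position: [0.4694, 0.1395, 0.1361]
ee_rot: [0.001, 0.707, 0.707, 0.001]
contact_force: [-2.0, -1.6, 4.9]
width: 0.0205
gripper_force: 39.1
```

```bash
python3 - <<'E'
import numpy as np
from h import *
st=manip.get_state(); print(st['clock'],st['position'],st['contact_force'],st['width'])
r=5.8;s=.3;a0=.04
a=a0+s*np.arange(0,26)
x=-r*np.cos(a);y=r*np.sin(a)
for i in range(25): print(i,round(x[i+1]-x[i],2),round(y[i+1]-y[i],2))
E
```

```text
3.45 [0.46935347 0.13953121 0.13613862] [-1.98799408 -1.57872342  4.94185802] 0.02045713077319626
0 0.33 1.7
1 0.82 1.53
2 1.23 1.22
3 1.54 0.8
4 1.71 0.31
5 1.72 -0.21
6 1.58 -0.71
7 1.3 -1.14
8 0.91 -1.48
9 0.43 -1.68
10 -0.08 -1.73
11 -0.59 -1.63
12 -1.05 -1.38
13 -1.41 -1.01
14 -1.64 -0.55
15 -1.73 -0.04
16 -1.67 0.48
17 -1.45 0.95
18 -1.11 1.33
19 -0.66 1.6
20 -0.16 1.73
21 0.36 1.7
22 0.84 1.52
23 1.25 1.2
24 1.55 0.78
```

drive_tool(rows=[[[0,0,0],[0.33,1.7,0],0],[[0,0,0],[0.82,1.53,0],0],[[0,0,0],[1.23,1.22,0],0],[[0,0,0],[1.54,0.8,0],0],[[0,0,0],[1.71,0.31,0],0],[[0,0,0],[1.72,-0.21,0],0],[[0,0,0],[1.58,-0.71,0],0],[[0,0,0],[1.3,-1.14,0],0]])

```text
clock: 4.45
position: [0.5711, 0.1758, 0.1361]
ee_rot: [-0.001, 0.707, 0.707, 0.0]
contact_force: [-6.1, 1.9, 7.6]
width: 0.0208
gripper_force: 39.6
```

drive_tool(rows=[[[0,0,0],[0.91,-1.48,0],0],[[0,0,0],[0.43,-1.68,0],0],[[0,0,0],[-0.08,-1.73,0],0],[[0,0,0],[-0.59,-1.63,0],0],[[0,0,0],[-1.05,-1.38,0],0],[[0,0,0],[-1.41,-1.01,0],0],[[0,0,0],[-1.64,-0.55,0],0],[[0,0,0],[-1.73,-0.04,0],0]])

```text
clock: 5.45
position: [0.5222, 0.0796, 0.1361]
ee_rot: [0.003, 0.707, 0.707, 0.003]
contact_force: [4.0, 5.2, 6.6]
width: 0.0205
gripper_force: 39.6
```

drive_tool(rows=[[[0,0,0],[0,0,0],6],[[0,0,0],[0,0,0],6],[[0,0,0],[0,0,4],6],[[0,0,0],[0,0,2.5],6],[[0,0,0],[-3.5,-5,0],6],[[0,0,0],[-3.5,-5,-2],6],[[0,0,0],[0,-5,-2],6],[[0,0,0],[0,0,0],6]])

```text
clock: 6.45
position: [0.4495, -0.0716, 0.1583]
ee_rot: [-0.001, 0.709, 0.705, -0.001]
contact_force: [0.3, 0.4, -0.5]
width: 0.0601
gripper_force: 0.0
```

```bash
python3 - <<'E'
from h import *
import pickle
c=eyes.get_calibration('wrist'); pickle.dump(c,open('w3.pkl','wb'))
save('wrist','w3.png',crop=(180,40,330,160),scale=5)
s=manip.get_state();print(s['clock'],s['position'])
E
```

```text
6.5 [ 0.45009363 -0.07004528  0.15893727]
```

View pics/w3.png

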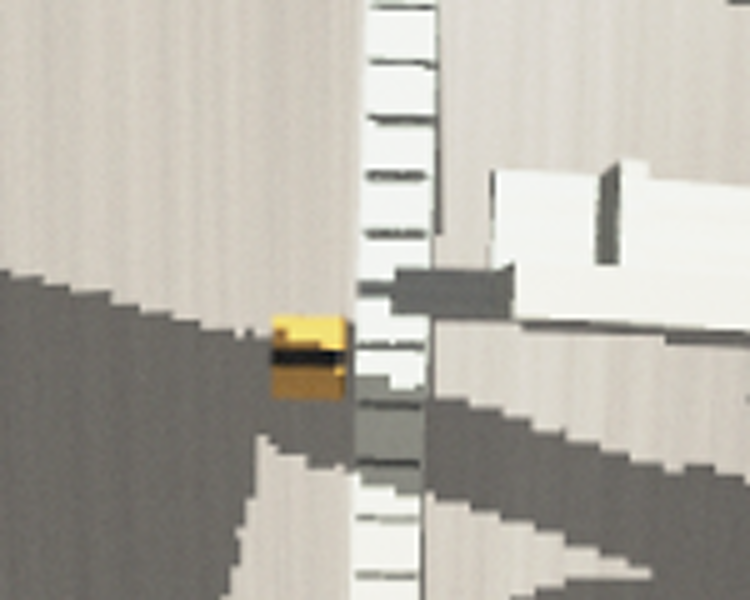

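The mark line is at crop (310,357) and the pointer tip at (370,288), so the pointer is about 11.7 mm past. Next I'll compute it properly and plan the wind-back.

```bash
python3 - <<'E'
from h import *
import pickle
c=pickle.load(open('w3.pkl','rb'))
n=np.array([.025,1,0])
for z in (.036,.042,.048):
  m=atz(c,180+310/5,40+357/5,z,True);p=atz(c,180+362/5,40+288/5,z,True)
  e=[atz(c,180+310/5,40+v/5,z,True)[1] for v in (316,400)]
  print(z,m,p,'d',(p-m)@n*1e3,'clip',(e[0]-e[1])*1e3)
p4=.04+4.8
r=5.8
a=p4-.3*np.arange(0,12);x=-r*np.cos(a);y=r*np.sin(a)
print([(round(float(x[i+1]-x[i]),2),round(float(y[i+1]-y[i]),2)) for i in range(11)])
E
```

```text
0.036 [ 0.43720967 -0.00810901  0.036     ] [0.44602855 0.00354147 0.036     ] d 11.870949315401921 clip 14.306252816771247
0.042 [ 0.43752836 -0.00794049  0.042     ] [0.44613782 0.00343332 0.042     ] d 11.589047517543237 clip 13.966519381599712
0.048 [ 0.43784706 -0.00777197  0.048     ] [0.44624709 0.00332518 0.048     ] d 11.307145719684554 clip 13.62678594642818
[(1.73, 0.04), (1.64, 0.55), (1.41, 1.01), (1.05, 1.38), (0.59, 1.63), (0.08, 1.73), (-0.43, 1.68), (-0.91, 1.48), (-1.3, 1.14), (-1.58, 0.71), (-1.72, 0.21)]
```

drive_tool(rows=[[[0,0,0],[0,5,2],6],[[0,0,0],[3.5,5,2],6],[[0,0,0],[3.5,5,0],6],[[0,0,0],[0,0,0],6],[[0,0,0],[0,0,-2.5],6],[[0,0,0],[0,0,-4],6],[[0,0,0],[0,0,0],6]])

```text
clock: 7.38
position: [0.5165, 0.0799, 0.1318]
ee_rot: [-0.003, 0.707, 0.707, -0.003]
contact_force: [0.2, 0.4, -1.1]
width: 0.0601
gripper_force: 0.0
```

drive_tool(rows=[[[0,0,0],[0,0,0],0],[[0,0,0],[0,0,0],0],[[0,0,0],[0,0,0],0],[[0,0,0],[0,0,0],0]])

```text
clock: 7.88
position: [0.5203, 0.0797, 0.1361]
ee_rot: [0.001, 0.707, 0.707, 0.001]
contact_force: [-1.7, -0.6, 6.3]
width: 0.021
gripper_force: 39.2
```

drive_tool(rows=[[[0,0,0],[1.73,0.04,0],0],[[0,0,0],[1.64,0.55,0],0],[[0,0,0],[1.41,1.01,0],0],[[0,0,0],[1.05,1.38,0],0],[[0,0,0],[0.59,1.63,0],0],[[0,0,0],[0.08,1.73,0],0],[[0,0,0],[-0.43,1.68,0],0],[[0,0,0],[-0.91,1.48,0],0]])

```text
clock: 8.88
position: [0.5727, 0.1735, 0.1361]
ee_rot: [0.002, 0.707, 0.707, 0.0]
contact_force: [-0.5, -7.2, 7.0]
width: 0.0208
gripper_force: 39.6
```

drive_tool(rows=[[[0,0,0],[-1.3,1.14,0],0],[[0,0,0],[-1.03,0.52,0],0],[[0,0,0],[0,0,0],0],[[0,0,0],[0,0,0],0]])

```text
clock: 9.38
position: [0.5479, 0.1916, 0.1361]
ee_rot: [0.0, 0.707, 0.707, 0.001]
contact_force: [-2.0, -1.7, 7.4]
width: 0.0207
gripper_force: 39.7
```

drive_tool(rows=[[[0,0,0],[0,0,0],6],[[0,0,0],[0,0,0],6],[[0,0,0],[0,0,4],6],[[0,0,0],[0,0,2.5],6],[[0,0,0],[-2,-5.2,0],6],[[0,0,0],[-2,-5.2,0],6],[[0,0,0],[-2,-5.2,0],6],[[0,0,0],[-2,-5.2,-2],6]])

```text
clock: 10.38
position: [0.4688, -0.0181, 0.1802]
ee_rot: [0.002, 0.707, 0.707, 0.001]
contact_force: [0.6, -0.8, -0.4]
width: 0.0601
gripper_force: 0.0
```

drive_tool(rows=[[[0,0,0],[-2,-5.2,-2],6],[[0,0,0],[0,0,0],6],[[0,0,0],[0,0,0],6]])

```text
clock: 10.75
position: [0.4485, -0.0685, 0.1594]
ee_rot: [-0.0, 0.708, 0.707, 0.001]
contact_force: [1.1, -0.3, -0.1]
width: 0.0601
gripper_force: 0.0
```

```bash
python3 - <<'E'
from h import *
import pickle
c=eyes.get_calibration('wrist'); pickle.dump(c,open('w4.pkl','wb'))
save('wrist','w4.png',crop=(180,50,320,150),scale=5)
s=manip.get_state();print(s['clock'],s['position'])
E
```

```text
10.8 [ 0.44886002 -0.06807202  0.1596553 ]
```

View pics/w4.png

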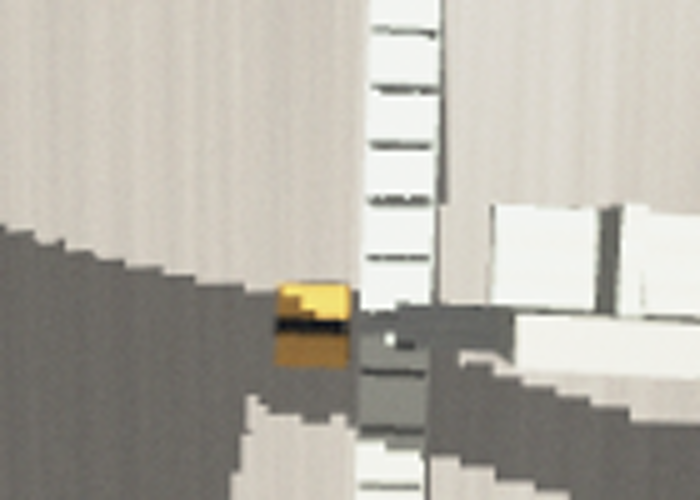

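The mark line is at crop (312,325), and the pointer shaft spans 305–350 right beside it, so it stands about at the mark. I'll refine this from the raw pixels and get the block geometry for the push.

```bash
python3 - <<'E'
from h import *
import pickle
for n,r in (('w3',range(90,116)),('w4',range(106,124))):
    g=cv2.cvtColor(cv2.imread(f'pics/raw_{n}.png'),cv2.COLOR_BGR2GRAY)
    print(n)
    for v in r: print(v,g[v,234:284:2].tolist())
E
```

```text
w3
90 [199, 201, 207, 206, 202, 205, 205, 203, 215, 241, 243, 243, 244, 244, 243, 243, 172, 215, 216, 215, 216, 216, 222, 244, 243]
91 [198, 202, 207, 205, 201, 203, 207, 206, 216, 242, 243, 243, 244, 244, 243, 243, 170, 213, 216, 212, 215, 215, 221, 244, 243]
92 [202, 201, 206, 202, 203, 204, 207, 204, 216, 242, 243, 244, 243, 240, 240, 241, 174, 215, 216, 214, 213, 215, 221, 241, 193]
93 [198, 203, 206, 203, 201, 206, 209, 206, 217, 242, 244, 244, 239, 184, 185, 195, 142, 174, 177, 181, 189, 190, 201, 189, 104]
94 [200, 203, 205, 203, 202, 203, 208, 204, 217, 242, 243, 243, 229, 106, 106, 104, 106, 104, 106, 110, 119, 119, 128, 107, 121]
95 [201, 203, 208, 206, 202, 204, 207, 203, 216, 232, 234, 243, 230, 104, 104, 105, 105, 104, 102, 104, 105, 101, 107, 105, 134]
96 [201, 202, 204, 201, 204, 204, 207, 204, 216, 143, 138, 151, 141, 106, 104, 107, 107, 103, 103, 104, 104, 101, 101, 107, 127]
97 [199, 202, 206, 203, 200, 204, 207, 203, 216, 113, 105, 104, 105, 107, 105, 105, 106, 108, 105, 104, 105, 105, 100, 104, 129]
98 [200, 202, 207, 202, 201, 203, 207, 205, 216, 117, 105, 107, 1
[... 3827 characters left out ...]
82, 103, 109, 106, 104, 103, 104, 103, 102, 107, 118]
119 [107, 114, 109, 111, 109, 111, 109, 111, 102, 134, 137, 140, 140, 72, 71, 109, 104, 103, 103, 107, 104, 105, 103, 104, 128]
120 [107, 112, 112, 109, 112, 111, 113, 109, 102, 135, 138, 136, 137, 123, 123, 130, 102, 105, 106, 179, 174, 158, 150, 104, 145]
121 [105, 114, 111, 115, 114, 114, 115, 112, 99, 135, 136, 138, 136, 139, 138, 138, 102, 106, 107, 209, 211, 203, 197, 144, 145]
122 [108, 114, 112, 114, 115, 115, 115, 113, 104, 131, 139, 138, 137, 140, 137, 138, 104, 104, 106, 202, 151, 152, 170, 199, 151]
123 [107, 109, 111, 112, 109, 105, 112, 110, 104, 105, 117, 119, 119, 121, 137, 137, 103, 108, 106, 135, 105, 106, 144, 211, 202]
```

The pointer tip sits about +0.6 mm from the mark, within tolerance and approached in the right direction. Now the push geometry.

```bash
python3 - <<'E'
from h import *
import pickle
c=pickle.load(open('w4.pkl','rb')); s=eyes.get_calibration('side')
for u,v in ((520,376),(690,381)): print('plate top front',atz(c,180+u/5,50+v/5,.077,True))
for u,v in ((378,260),(413,256),(380,285)): print('red',atz(s,u/1.5,v/1.5,.05))
st=manip.get_state();print(st['clock'],st['contact_force'])
E
```

```text
plate top front [ 0.46843157 -0.01371402  0.077     ]
plate top front [ 0.49324075 -0.01394276  0.077     ]
red [ 0.55552186 -0.34357842  0.05      ]
red [ 0.48551195 -0.36619277  0.05      ]
red [ 0.53885747 -0.25249534  0.05      ]
10.8 [-0.84969939  0.61859309 -0.33689728]
```

drive_tool(rows=[[[0,0,-0.025],[2.2,-4.6,0],3],[[0,0,0],[2.2,-4.6,0],3],[[0,0,0],[2.0,-4.6,0],3],[[0,0,0],[0,0,-3],3],[[0,0,0],[0,0,-3],3],[[0,0,0],[0,0,-2],3],[[0,0,0],[0,0,0],3],[[0,0,0],[0,0,0],3]])

```text
clock: 11.8
position: [0.5135, -0.2061, 0.0802]
ee_rot: [0.001, 0.715, 0.699, 0.0]
contact_force: [0.0, -0.5, 0.5]
width: 0.0301
gripper_force: 0.0
```

drive_tool(rows=[[[0,0,0],[0,0,-2],3],[[0,0,0],[0,0,-1.8],3],[[0,0,0],[0,0,0],3],[[0,0,0],[0,1,0],3],[[0,0,0],[0,1,0],3],[[0,0,0],[0,0.6,0],3],[[0,0,0],[0.02,0.6,0],3],[[0,0,0],[0.02,0.8,0],3]])

```text
clock: 12.8
position: [0.5132, -0.167, 0.0419]
ee_rot: [0.001, 0.716, 0.698, 0.0]
contact_force: [-1.1, -3.2, 1.7]
width: 0.0298
gripper_force: 1.2
```

drive_tool(rows=[[[0,0,0],[0.02,0.8,0],3],[[0,0,0],[0.02,0.8,0],3],[[0,0,0],[0.02,0.8,0],3],[[0,0,0],[0.02,0.8,0],3],[[0,0,0],[0.02,0.8,0],3],[[0,0,0],[0.02,0.8,0],3],[[0,0,0],[0,0,0],3]])

```text
clock: 13.68
position: [0.5132, -0.1173, 0.0411]
ee_rot: [-0.001, 0.716, 0.698, 0.0]
contact_force: [0.5, 0.7, 0.0]
width: 0.0301
gripper_force: 0.0
```

```bash
python3 - <<'E'
from h import *
import pickle
c=eyes.get_calibration('wrist'); pickle.dump(c,open('w5.pkl','wb'))
save('wrist','w5.png',scale=1.55)
s=manip.get_state();print(s['clock'],s['position'],s['contact_force'])
E
```

```text
13.725 [ 0.51312558 -0.11761985  0.04098326] [-1.02706928  0.22351565 -0.01428367]
```

View pics/w5.png

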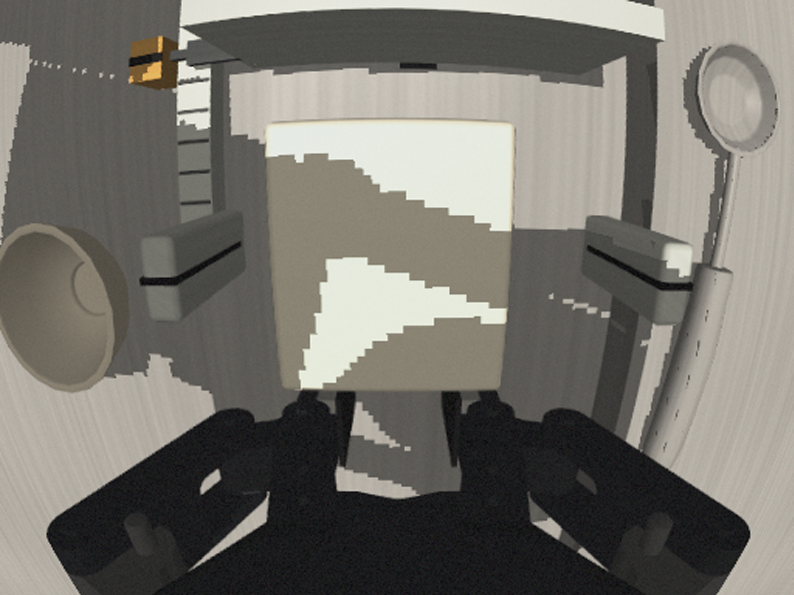

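The last picture shows the block square between the knife posts, both fingers against its back face, its front edge at row 120, and the plate foot at row ~72. The pointer is at the clip's mark (row ~55).

```bash
python3 - <<'E'
from h import *
import pickle
c=pickle.load(open('w5.pkl','rb'))
f=lambda n,u,v,z:print(n,atz(c,u/1.55,v/1.55,z,True).round(4))
f('block fl',267,122,.065);f('block fr',515,125,.065);f('plate foot',390,66,.02);f('plate top',390,9,.077);f('plate foot l',250,69,.02);f('r',600,75,.02)
E
```

```text
block fl [ 0.485  -0.0363  0.065 ]
block fr [ 0.5426 -0.0387  0.065 ]
plate foot [ 0.5134 -0.0155  0.02  ]
plate top [ 0.5145 -0.0148  0.077 ]
plate foot l [ 0.4666 -0.0128  0.02  ]
r [ 0.5855 -0.0155  0.02  ]
```

drive_tool(rows=[[[0,0,0],[0.02,0.6,0],3],[[0,0,0],[0.02,0.6,0],3],[[0,0,0],[0.01,0.4,0],3],[[0,0,0],[0,0.2,0],3],[[0,0,0],[0,0,0],3]])

```text
clock: 14.35
position: [0.5142, -0.1003, 0.0414]
ee_rot: [-0.0, 0.716, 0.698, 0.0]
contact_force: [1.5, 0.1, -0.3]
width: 0.03
gripper_force: 0.0
```

drive_tool(rows=[[[0,0,0],[0,0.1,0],3],[[0,0,0],[0,0.1,0],3],[[0,0,0],[0,0,0],3]])

```text
clock: 14.72
position: [0.5143, -0.0987, 0.0414]
ee_rot: [0.0, 0.716, 0.698, 0.0]
contact_force: [-0.4, -1.5, -0.1]
width: 0.03
gripper_force: 0.5
```

drive_tool(rows=[[[0,0,0],[0,0.1,0],3],[[0,0,0],[0,0,0],3]])

```text
clock: 14.98
position: [0.5143, -0.0977, 0.0414]
ee_rot: [0.0, 0.716, 0.698, 0.0]
contact_force: [0.7, -0.6, 0.3]
width: 0.0298
gripper_force: 0.6
```

drive_tool(rows=[[[0,0,0],[0,0.1,0],3],[[0,0,0],[0,0,0],3]])

```text
clock: 15.22
position: [0.5143, -0.0966, 0.0414]
ee_rot: [0.0, 0.716, 0.698, 0.0]
contact_force: [-0.1, -2.5, 1.1]
width: 0.0299
gripper_force: 0.7
```

drive_tool(rows=[[[0,0,0],[0,0.1,0],3],[[0,0,0],[0,0,0],3]])

```text
clock: 15.48
position: [0.5143, -0.0956, 0.0414]
ee_rot: [0.0, 0.716, 0.698, 0.0]
contact_force: [-0.5, -0.9, 0.2]
width: 0.0302
gripper_force: 0.7
```

drive_tool(rows=[[[0,0,0],[0,0.1,0],3],[[0,0,0],[0,0,0],3]])

```text
clock: 15.72
position: [0.5143, -0.0946, 0.0414]
ee_rot: [0.0, 0.716, 0.698, 0.0]
contact_force: [0.0, -1.7, 1.2]
width: 0.0302
gripper_force: 0.8
```

drive_tool(rows=[[[0,0,0],[0,0.05,0],3],[[0,0,0],[0,0,0],3]])

```text
clock: 15.98
position: [0.5143, -0.0944, 0.0414]
ee_rot: [0.0, 0.716, 0.698, -0.0]
contact_force: [-0.4, -2.5, 0.2]
width: 0.0304
gripper_force: 1.7
```

drive_tool(rows=[[[0,0,0],[0,0.05,0],3],[[0,0,0],[0,0,0],3]])

```text
clock: 16.23
position: [0.5142, -0.0944, 0.0414]
ee_rot: [0.001, 0.716, 0.698, -0.0]
contact_force: [-0.7, -4.6, 0.3]
width: 0.0301
gripper_force: 2.8
```

drive_tool(rows=[[[0,0,0],[0,0.05,0],3],[[0,0,0],[0,0,0],3]])

```text
clock: 16.48
position: [0.5143, -0.0945, 0.0414]
ee_rot: [0.001, 0.716, 0.698, -0.001]
contact_force: [-0.7, -7.6, 0.7]
width: 0.0302
gripper_force: 3.6
```

drive_tool(rows=[[[0,0,0],[0,0.05,0],3],[[0,0,0],[0,0,0],3]])

```text
clock: 16.73
position: [0.5143, -0.0944, 0.0414]
ee_rot: [0.001, 0.716, 0.699, -0.001]
contact_force: [-1.4, -9.1, 0.7]
width: 0.03
gripper_force: 4.4
```

drive_tool(rows=[[[0,0,0],[0,0.05,0],3],[[0,0,0],[0,0,0],3]])

```text
clock: 16.98
position: [0.5143, -0.0944, 0.0415]
ee_rot: [0.001, 0.715, 0.699, -0.001]
contact_force: [-1.1, -10.8, 0.3]
width: 0.0304
gripper_force: 5.2
```

drive_tool(rows=[[[0,0,0],[0,0.05,0],3],[[0,0,0],[0,0,0],3],[[0,0,0],[0,0.04,0],3],[[0,0,0],[0,0,0],3],[[0,0,0],[0,0,0],3],[[0,0,0],[0,0,0],3],[[0,0,0],[0,0,0],3],[[0,0,0],[0,0,0],3]])

```text
clock: 17.98
position: [0.5142, -0.0943, 0.0415]
ee_rot: [0.002, 0.715, 0.699, -0.002]
contact_force: [-1.8, -12.6, 0.9]
width: 0.03
gripper_force: 6.6
```

drive_tool(rows=[[[0,0,0],[0,-0.2,0],3],[[0,0,0],[0,-0.2,0],3],[[0,0,0],[0,-1,0],3],[[0,0,0],[0,-2,0],3],[[0,0,0],[0,-1.5,3],3],[[0,0,0],[0,0,5],3],[[0,0,0],[-3,0,4],3],[[0,0,0],[-3,3,0],3]])

```text
clock: 18.98
position: [0.4565, -0.1131, 0.1646]
ee_rot: [0.004, 0.717, 0.697, 0.002]
contact_force: [0.2, 0.2, -0.1]
width: 0.0299
gripper_force: 0.0
```

drive_tool(rows=[[[0,0,0],[0,4,0],3],[[0,0,0],[0,0,0],3],[[0,0,0],[0,0,0],3]])

```text
clock: 19.35
position: [0.4546, -0.0712, 0.1614]
ee_rot: [0.001, 0.716, 0.698, -0.0]
contact_force: [0.3, -0.5, -0.1]
width: 0.0301
gripper_force: 0.0
```

```bash
python3 - <<'E'
from h import *
c=eyes.get_calibration('wrist')
save('wrist','w6.png')
s=manip.get_state();print(s['clock'],s['position'],s['contact_force'])
g=cv2.cvtColor(cv2.imread('pics/raw_w6.png'),cv2.COLOR_BGR2GRAY)
im=cv2.imread('pics/raw_w6.png')
V,K=np.array(c['view']),np.array(c['camera_matrix'])
def pf(p):
    q=V[:3,:3]@np.array(p)+V[:3,3]; x,y,z=q[0],-q[1],-q[2]; t=np.arctan2(np.hypot(x,y),z)/np.hypot(x,y)
    return K[0,0]*x*t+K[0,2],K[1,1]*y*t+K[1,2]
m=pf([.4377,-.008,.041]); p=pf([.446,-.008,.041]); b=pf([.514,-.0165,.065])
print(m,p,b)
u,v=map(round,m)
for r in range(v-12,v+13): print(r,g[r,u-4:u+34:2].tolist())
u,v=map(round,b)
for r in range(v-14,v+14): print(r,g[r,u-24:u+25:4].tolist())
E
```

```text
19.4 [ 0.45468801 -0.07137337  0.16132278] [-0.951604    1.2407673  -0.72757477]
(np.float64(234.07775090294234), np.float64(112.25694403832381)) (np.float64(243.97973165520995), np.float64(111.92150398162941)) (np.float64(331.0517103327723), np.float64(123.16742724253754))
100 [202, 204, 202, 207, 206, 205, 221, 243, 243, 243, 243, 243, 243, 243, 104, 215, 215, 211, 216]
101 [204, 205, 202, 204, 204, 204, 221, 243, 243, 243, 243, 243, 243, 243, 104, 215, 214, 215, 217]
102 [205, 205, 203, 203, 207, 206, 221, 243, 243, 243, 243, 243, 243, 244, 105, 214, 216, 213, 215]
103 [207, 207, 202, 196, 191, 193, 223, 243, 243, 243, 243, 244, 244, 243, 102, 213, 214, 213, 215]
104 [214, 215, 212, 202, 198, 172, 194, 243, 243, 244, 243, 243, 243, 243, 103, 213, 217, 213, 215]
105 [217, 218, 217, 217, 216, 179, 130, 243, 243, 244, 244, 243, 243, 244, 102, 215, 216, 213, 216]
106 [184, 182, 219, 217, 219, 181, 109, 243, 243, 243, 243, 243, 243, 244, 101, 213, 216, 213, 214]
107 [118, 115, 219, 219, 219, 181, 108, 243, 243, 244, 188, 160, 152, 153, 91, 154, 156, 152, 153]
108 [116, 115, 157, 155, 1
[... 2887 characters left out ...]

127 [243, 244, 244, 243, 243, 244, 243, 243, 243, 243, 244, 243, 244]
128 [244, 244, 243, 243, 244, 243, 243, 244, 243, 242, 243, 243, 243]
129 [243, 243, 243, 244, 243, 243, 243, 243, 243, 243, 243, 243, 243]
130 [243, 243, 243, 243, 243, 243, 243, 243, 243, 243, 243, 243, 243]
131 [244, 244, 244, 243, 243, 243, 243, 243, 243, 243, 243, 243, 243]
132 [243, 243, 244, 243, 243, 243, 243, 243, 243, 243, 244, 243, 243]
133 [243, 243, 238, 230, 243, 243, 244, 243, 243, 243, 243, 243, 243]
134 [199, 218, 203, 154, 243, 243, 243, 243, 243, 243, 243, 244, 243]
135 [152, 176, 153, 154, 243, 243, 243, 243, 243, 243, 244, 244, 244]
136 [153, 159, 153, 150, 226, 234, 243, 243, 243, 190, 210, 224, 242]
```

The pointer is still within about 1 mm of the mark, there is no gap between the block and the plate, and the arm is clear. Handing in.

```bash
python3 -c "
from rig import job
print(job.sign_off())"
```

```text
the job is handed in; nothing more can be done
None
```

I handed the job in at about 19 s of the 72 s allowed. The plate was wound about 12 mm past the mark and back in one direction, ending about 1 mm past it. The block was pushed to a measured 12–13 N and the plate held. The block was left against the plate with the arm clear. The hand-in returned no verdict.

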